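# Lay out a washed carburettor in its cut-out tiles

## Task

The parts of a stripped carburettor have come down the chute from the wash into the pan. Lay the grey float bowl, the white float, the copper banjo fitting and the chrome choke plunger each flat on the floor of the foam tile cut to its shape, turned to match the cut-out, and let go of them all. The brass throttle slide already stands in its tile: leave it as it is.

Things in the scene. Friction and masses are not known exactly. Their poses are not given: they have to be found in the camera images.
- bowl: Float bowl: dark grey cast box, open side up, 31 mm high. Base 50 (x) x 40 (y) mm; rim flange 56 x 46 mm, 26 to 31 mm up, with screw ears at both x ends (72 mm over the ears). Origin: centre of underside, z up. Grip the flange along y. 0.08-0.15 kg. Starts in the aluminium pan (310 x 340 mm, floor 4 mm above the counter, walls 28 mm high), as do the float, banjo and plunger.
- float: Twin float: two white nylon blocks 34 (x) x 13 (y) x 20 mm high, 14 mm apart, 40 mm wide over both, joined by a small brass hinge bracket. Origin: under the hinge pin, level with the underside; x from pin to blocks, z up. Blocks span x = 9 to 43 mm; bracket 22 mm wide, to x = -3 mm. Grip over both blocks along y at x = 26 mm. 14 g, rigid. Starts in the pan.
- banjo: Copper banjo fitting lying flat: eye ring 26 mm across with a 14 mm hole, 14 mm thick; square neck 14 x 14 mm at x = 11 to 33 mm; hose stem 9 mm thick to x = 53 mm. Origin: eye centre, level with the underside; x from eye to stem, z up. Grip the neck along y at x = 24 mm. 65 g. Starts in the pan.
- plunger: Chrome choke plunger on its side: knob 18 mm across, x = -24 to -12 mm; rod 7 mm thick; hex nut 18 mm over flats, 21 over corners, x = 12 to 28; barrel 12 mm thick to x = 62; black tip to 65. Origin: on the axis, mid-rod, 9 mm above what it lies on (a flat of the nut and the knob); x from knob to barrel. Grip the nut along y at x = 20 mm. 60 g. Starts in the pan.
- tile_bowl: Fixed foam tile 125 (x) x 80 (y) mm, 12 thick; a cut-out in its 4 mm black top layer shows the yellow floor, 8 mm above the counter. Origin: centre of underside, x along the long side. Cut-out for the float bowl: rectangle 64 x 54 mm with a lobe 24 mm wide at each x end, 84 mm in all. The bowl's origin belongs over the tile's, x axes parallel, either way round.
- tile_float: Fixed foam tile 125 (x) x 80 (y) mm, 12 thick; a cut-out in its 4 mm black top layer shows the yellow floor, 8 mm above the counter. Origin: centre of underside, x along the long side. Cut-out for the float, T-shaped: 48 mm (x = -18 to 30) x 54 mm, with a tab 32 mm wide to x = -30 for the hinge. The float's origin belongs at x = -20 mm, y = 0, x axes the same way.
- tile_banjo: Fixed foam tile 125 (x) x 80 (y) mm, 12 thick; a cut-out in its 4 mm black top layer shows the yellow floor, 8 mm above the counter. Origin: centre of underside, x along the long side. Keyhole cut-out for the banjo: 42 mm round about x = -20 mm, then a slot 28 mm wide to x = 20, 22 wide to x = 40. The banjo's origin belongs at x = -20 mm, y = 0, x axes the same way.
- tile_plunger: Fixed foam tile 125 (x) x 80 (y) mm, 12 thick; a cut-out in its 4 mm black top layer shows the yellow floor, 8 mm above the counter. Origin: centre of underside, x along the long side. Cut-out for the plunger, 107 mm long: 32 mm round about x = -38, waist, 34 mm wide for the nut (x = -15 to 15), slot 24 wide to x = 53. Plunger origin belongs at x = -20 mm, y = 0, x axes the same way.
- tile_slide: Fixed foam tile 125 (x) x 80 (y) mm, 12 thick; a cut-out in its 4 mm black top layer shows the yellow floor, 8 mm above the counter. Origin: centre of underside, x along the long side. Round cut-out of 30 mm about the origin; the throttle slide already stands in it.
- slide: Throttle slide: loose brass cylinder, 22 mm across, 36 mm high, standing upright in the round cut-out of its tile. Origin: centre of its underside. A bystander: do not disturb it.
Not all that is in view belongs to the job. Of the things shaped like the banjo, the copper one is meant.

How it is judged:
By the outcome, as a careful person would: the job done as asked, in the order asked, and still so for the second after the job is handed in, with the robot touching nothing.
It also fails if it takes over 106 s, if anything falls off the work surface, if the arm or the gripper's body presses on something with over 40 N, if the wrist force passes 120 N, or if a joint passes its speed limit or range.

## Robot

A 6-joint arm with a two-finger parallel gripper is mounted at the origin on the work surface. World frame = base frame: x ahead of the robot, y to its left, z up, the work surface at z = 0. Lengths are in m, angles in rad, forces in N, time in s.
With the tool pointing down it reaches from about 0.35 to 0.85 m from the base axis. Payload 8.1 kg.
Tool frame: the origin (TCP) lies on the mounting face of the last link; the fingertips stand 186 mm ahead of it and the grasp point (between the pads) lies 167 mm ahead of it (robot.finger_overhang is the distance from the TCP to the fingertips, in m); z points along the fingers, y is the line along which they close (so a half turn about z gives the same grasp; the last joint's range is limited). The gripper opens to 93 mm and grips with 3 to 60 N. Pads are 15 mm wide; open, the fingers measure 128 mm over their backs; the gripper's body (75 mm by 188 mm) begins 65 mm behind the grasp point.
Start: joints at [-1.228, 0.13, 1.488, -0, 1.523, -0.085], TCP at [0.249, -0.546, 0.405] pointing down, gripper open.
Joint ranges: [-2.96, 2.96], [-0.89, 2.26], [0.02, 2.5], [-1.34, 4.48], [0, 2.73], [-2.66, 2.66]. Speed limits (rad/s): [2.39, 2.39, 2.79, 3.14, 3.14, 3.14].

## Interface

Orientations are given as a rotation vector (axis times angle).
In Python, from plant import readout, read_camera, get_calibration, job, robot gives the robot as it stands.
- The arm moves only by the shell command python3 -m handwheel 'ROWS' [FORCE]. ROWS is JSON, a list of rows, each a list of 5 numbers: the shift along the world's x, y, z in cm, then the turn about the world's z in rad, then the closure, from 0 (fully open) to 1 (shut). In form: [[tx, ty, tz, spin, gripper], ...]. A call has 1 to 10 rows; each row shifts and turns the commanded pose from where the row before left it; what a row does not reach is not made up. A row lasts 1/8 s, in which the tool goes at most 62.5 mm and 10.7 degrees, less where a joint would pass 70% of its speed; a pose out of reach is approached as far as the arm can. A call is refused whole if a number of a shift passes 6.25 or a number of a turn 0.188, either way. A call with a gripper value outside its range is refused whole. The fingers move at their own pace and stop on an object; FORCE is the grip in N (left out, the last holds). Time passes only in rows, so rows that do not move let the fingers close. It gives the time, the measured TCP pose, the force, the opening and the grip force at its end, in the units of the state.
- readout.read_state(): the state, without advancing time (a new reading comes with each control period).
- read_camera(name): name is "scene" or "top" or "wrist"; returns the picture (480x640x3 uint8, red, green, blue); there is no depth.
- get_calibration(name): a dict with "fovy" (degrees; the focal length in pixels is half the picture's height over the tangent of half this angle, whatever the lens; pixels are square), "cx", "cy" (the principal point, pixels), "dist_coeffs" ([k1, k2, p1, p2, k3] as OpenCV has them; the pictures are not rectified), "pose" (4x4, takes a point from camera to world coordinates). Camera axes: x right, y down, z forward; pixel columns grow to the right and rows downward; lengths in m; the calibration is good to about 2 mm. A picture is of the moment at which its call begins: read the wrist's pose just before it. get_calibration takes no time and is no camera call; for the wrist camera it gives the pose at the moment of the call.
- job.close_job(): hands the job in; it is judged then, once.
The state is a dict: "t": time; "q": joint angles; "dq": joint speeds; "joint_torque": joint torques, N m; "tool_pos": TCP position; "orientation": TCP orientation; "force": force on the tool from outside, world axes, zero at the start; "wrist_torque": the same for the moment, N m; "opening": finger opening in m; "gripper_force": force on a finger pad.
Only numpy, scipy, OpenCV 4.12 (cv2) and the standard library are available. Lean on these libraries where they do the work, as an engineer would, in place of code of your own. Each camera call takes 0.05 s, during which the arm holds its last target. There are 200 camera calls.

## Working session

There is one attempt and no reset: what is moved stays moved. The work goes in short steps, Python scripts to look and compute and a shell command to move; the robot and the scene stay as the last step left them, time stands still between calls to the robot, and variables do not carry over. Pictures are saved under pics/ and viewed, at most 14 in all, crops included, and the job is handed in when it is done.

```bash
ls; mkdir -p pics
python3 - <<'E'
from plant import readout, read_camera, get_calibration, job, robot
import cv2,numpy as np
np.set_printoptions(precision=4,suppress=True)
s=readout.read_state();print(s)
for n in("scene","top","wrist"):
    c=get_calibration(n);print(n,c['fovy'],c['cx'],c['cy'],c['dist_coeffs']);print(np.array(c['pose']))
    cv2.imwrite(f'pics/{n}0.png',read_camera(n)[:,:,::-1])
E
```

```text
pics
{'t': 0.0, 'q': array([-1.2284,  0.1311,  1.4893, -0.    ,  1.523 , -0.0854]), 'dq': array([ 0.0024, -0.0004, -0.0011,  0.0003,  0.    ,  0.0013]), 'joint_torque': array([ -0.0018, -55.9857, -49.1748,   0.0769,   0.0359,  -0.0001]), 'tool_pos': array([ 0.2488, -0.5457,  0.4037]), 'orientation': array([-3.0683, -0.6664,  0.0004]), 'force': array([-0.6854, -0.6532, -0.0935]), 'wrist_torque': array([ 0.0365,  0.0063, -0.0455]), 'gripper_force': 0.0, 'opening': 0.09283332297709947}
scene 54.35114497264119 314.6749290309329 241.42608923718433 [-0.0893  0.      0.      0.      0.    ]
[[-0.6713  0.4487 -0.5899  1.0988]
 [ 0.741   0.4218 -0.5224  0.507 ]
 [ 0.0144 -0.7878 -0.6157  0.5931]
 [ 0.      0.      0.      1.    ]]
top 47.77703111770138 322.64041279551833 243.40145786361776 [-0.1174  0.      0.      0.      0.    ]
[[ 0.0023 -0.9867  0.1627  0.4347]
 [-1.     -0.0024 -0.0001  0.0144]
 [ 0.0005 -0.1627 -0.9867  1.0028]
 [ 0.      0.      0.      1.    ]]
wrist 71.55065438035696 315.79758916352074 243.70736734427288 [0.0059 0.     0.     0.     0.    ]
[[ 0.4146 -0.8774 -0.2414  0.3162]
 [-0.91   -0.4003 -0.1082 -0.5155]
 [-0.0017  0.2645 -0.9644  0.3838]
 [ 0.      0.      0.      1.    ]]
```

View pics/top0.png

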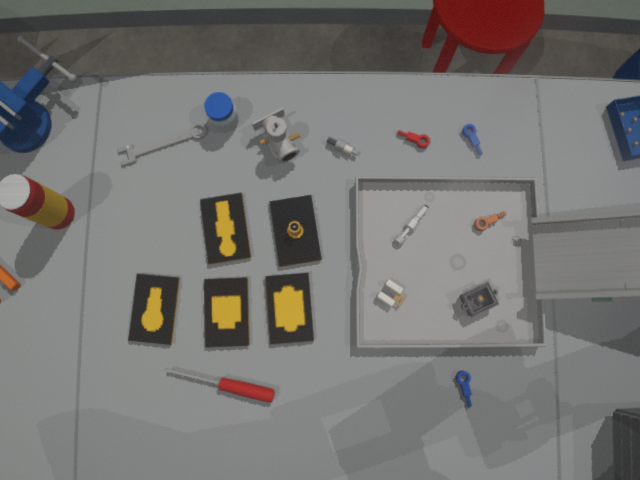

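View pics/scene0.png

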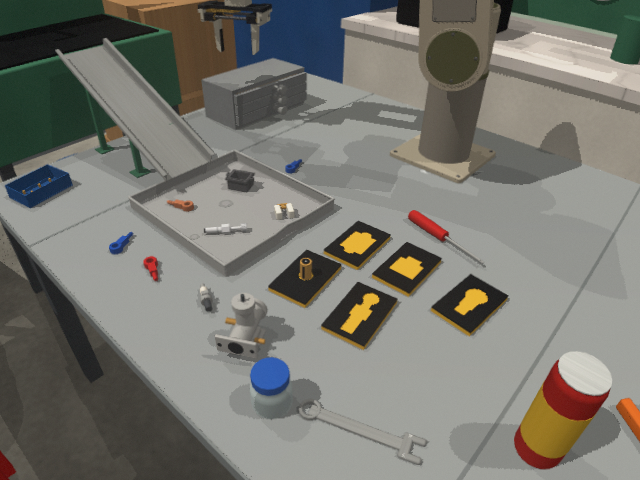

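Top view: parts in the pan are the plunger (412,225), banjo (488,221), float (391,293) and bowl (479,299). The tiles are plunger (225,228), slide (295,230), banjo (154,310), float (227,312) and bowl (290,309). I'll zoom in next.

```bash
cat > h.py <<'E'
import cv2,numpy as np
from plant import readout, read_camera, get_calibration
np.set_printoptions(precision=4,suppress=True)
class Cam:
    def __init__(s,n,c=None):
        c=c or get_calibration(n);f=240/np.tan(np.radians(c['fovy'])/2)
        s.K=np.array([[f,0,c['cx']],[0,f,c['cy']],[0,0,1]]);s.d=np.array(c['dist_coeffs'],float);s.T=np.array(c['pose'])
    def rays(s,uv):
        p=cv2.undistortPoints(np.array(uv,float).reshape(-1,1,2),s.K,s.d).reshape(-1,2)
        return np.c_[p,np.ones(len(p))]@s.T[:3,:3].T
    def plane(s,uv,z):
        r=s.rays(uv);o=s.T[:3,3];return o+r*((z-o[2])/r[:,2])[:,None]
    def proj(s,X):
        W=np.linalg.inv(s.T);return cv2.projectPoints(np.array(X,float).reshape(-1,1,3),cv2.Rodrigues(W[:3,:3])[0],W[:3,3],s.K,s.d)[0].reshape(-1,2)
def tri(cams,uvs):
    A=np.zeros((3,3));b=np.zeros(3)
    for c,u in zip(cams,uvs):
        r=c.rays([u])[0];r/=np.linalg.norm(r);P=np.eye(3)-np.outer(r,r);A+=P;b+=P@c.T[:3,3]
    X=np.linalg.solve(A,b)
    return X,[float(np.linalg.norm(c.proj([X])[0]-u)) for c,u in zip(cams,uvs)]
E
python3 - <<'E'
from h import *
t=cv2.imread('pics/top0.png');s=cv2.imread('pics/scene0.png')
a=cv2.resize(t[175:350,350:550],(400*1,350),interpolation=3)
b=cv2.resize(s[150:275,130:335],(400,244),interpolation=3)
def rs(im,w,h):return cv2.resize(im,(w,h),interpolation=cv2.INTER_CUBIC)
c=rs(t[185:350,125:325],400,330)
im=np.zeros((600,800,3),np.uint8)
im[:350,:400]=a;im[350:594,:400]=b;im[:330,400:]=c;im[340:590,400:800]=rs(s[215:350,265:515],400,216+34)
cv2.imwrite('pics/z1.png',im)
T,S=Cam('top'),Cam('scene')
print(T.plane([[412,225],[391,293],[488,221],[479,299]],.01),T.plane([[290,309],[227,312],[154,310],[225,228],[295,230]],.012))
# yellow blobs in top & scene
for C,img in((T,t),(S,s)):
    hsv=cv2.cvtColor(img,cv2.COLOR_BGR2HSV)
    m=cv2.inRange(hsv,(18,150,120),(32,255,255))
    n,l,st,ce=cv2.connectedComponentsWithStats(m)
    for i in range(1,n):
        if st[i,4]>150: print(st[i],ce[i],C.plane([ce[i]],.008)[0])
E
```

```text
[[ 0.6338 -0.1531  0.01  ]
 [ 0.5065 -0.1113  0.01  ]
 [ 0.6421 -0.2984  0.01  ]
 [ 0.495  -0.2747  0.01  ]] [[0.4769 0.0735 0.012 ]
 [0.4708 0.1886 0.012 ]
 [0.4731 0.3244 0.012 ]
 [0.6268 0.1969 0.012 ]
 [0.6232 0.0658 0.012 ]]
[ 41 185  26  24 210] [ 54.5238 196.9048] [0.6894 0.5372 0.008 ]
[215 201  21  55 783] [224.6731 228.2771] [0.6271 0.1982 0.008 ]
[141 287  22  45 675] [152.8874 310.7348] [0.4719 0.3277 0.008 ]
[ 274  286   31   46 1152] [288.8689 308.2734] [0.4784 0.0758 0.008 ]
[212 296  29  33 875] [225.9463 310.8926] [0.4729 0.1913 0.008 ]
[340 231  36  24 521] [357.4299 242.4453] [0.4811 0.0761 0.008 ]
[390 256  34  24 476] [407.1029 266.6555] [0.475  0.1923 0.008 ]
[454 289  34  26 488] [471.0287 300.4262] [0.4739 0.3279 0.008 ]
[341 293  38  41 647] [359.7481 312.4219] [0.6315 0.199  0.008 ]
[ 521  385   63   73 2260] [546.6035 428.2314] [0.63   0.5293 0.008 ]
```

View pics/z1.png

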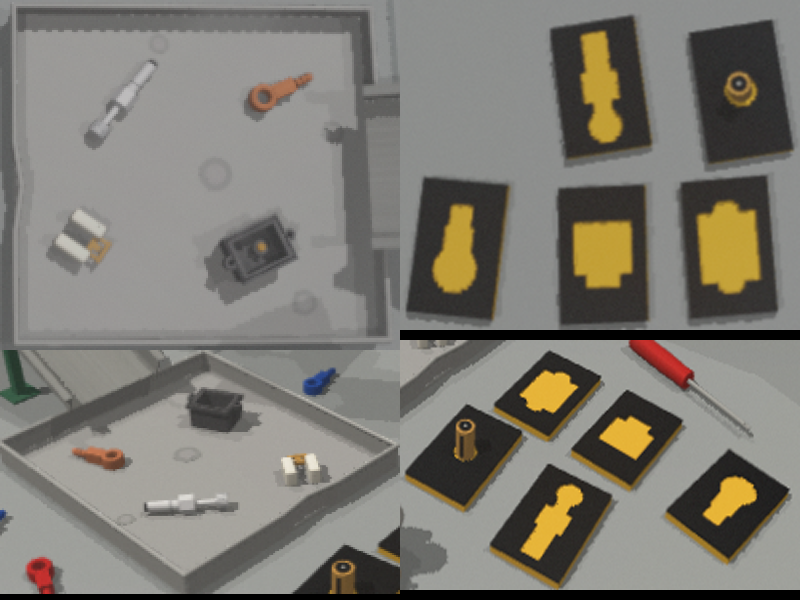

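All four parts stand apart in the pan, and the float's bracket (brass) faces lower right. Next I move over the pan for a close view.

```bash
python3 -m handwheel '[[3.7,4.3,0.6,0,0],[3.7,4.3,0.6,0,0],[3.7,4.3,0.6,0,0],[3.7,4.3,0.6,0,0],[3.7,4.3,0.6,0,0],[3.7,4.3,0.6,0,0],[3.7,4.3,0.6,0,0],[3,4,0,0,0],[0,0,0,0,0],[0,0,0,0,0]]' 10
python3 - <<'E'
from h import *
s=readout.read_state();c=get_calibration('wrist');im=read_camera('wrist')
print(s['t'],s['tool_pos'],s['orientation']);cv2.imwrite('pics/w1.png',im[:,:,::-1]);np.savez('w1.npz',c=np.array(c,dtype=object))
print(np.array(c['pose']))
E
```

```text
t: 1.4
tool_pos: [0.5378, -0.205, 0.4463]
orientation: [-3.07, -0.668, 0.002]
force: [-0.6, -0.4, -0.6]
opening: 0.093
gripper_force: 0.0
1.4 [ 0.5378 -0.205   0.4463] [-3.0697 -0.6679  0.0015]
[[ 0.4152 -0.877  -0.2417  0.605 ]
 [-0.9097 -0.4004 -0.1099 -0.1748]
 [-0.0004  0.2655 -0.9641  0.4262]
 [ 0.      0.      0.      1.    ]]
```

View pics/w1.png

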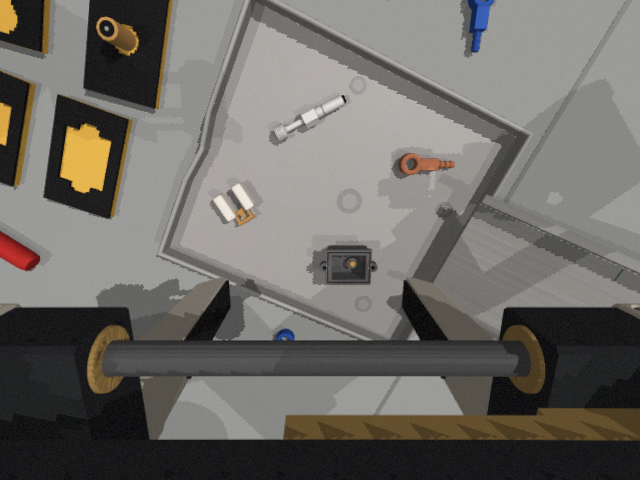

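The wrist view shows the plunger (310,118), banjo (425,163), float (235,203) and bowl (349,265) all clearly. Next I take a view over the tiles, then fit everything.

```bash
python3 -m handwheel '[[-0.6,5.8,0,0,0],[-0.6,5.8,0,0,0],[-0.6,5.8,0,0,0],[-0.6,5.8,0,0,0],[-0.6,5.8,0,0,0],[-0.6,5.8,0,0,0],[-0.6,4.5,0,0,0],[0,0,0,0,0],[0,0,0,0,0]]' 10
python3 - <<'E'
from h import *
s=readout.read_state();c=get_calibration('wrist');im=read_camera('wrist')
print(s['t'],s['tool_pos'],s['orientation']);cv2.imwrite('pics/w2.png',im[:,:,::-1]);np.savez('w2.npz',c=np.array(c,dtype=object))
E
```

```text
t: 2.58
tool_pos: [0.4962, 0.1868, 0.4467]
orientation: [3.07, 0.665, -0.0]
force: [0.2, 0.0, 0.3]
opening: 0.0931
gripper_force: 0.0
2.575 [0.4962 0.1868 0.4467] [ 3.0697  0.6651 -0.0002]
```

View pics/w2.png

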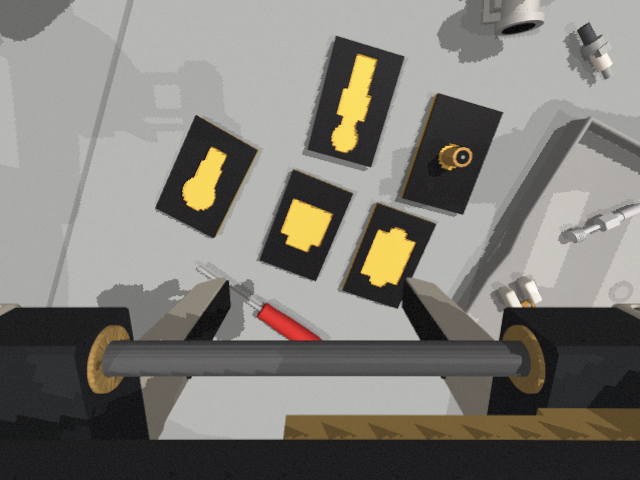

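All five tiles are in view: plunger (355,103), slide (452,153), banjo (206,178), float (305,225), bowl (389,256). Now the model fits.

```bash
cat > fit.py <<'E'
from h import *
from scipy.optimize import minimize
U=4
def box(x0,x1,w,z0,z1,y=0): return np.array([[x,y+s*w/2,z] for x in(x0,x1) for s in(-1,1) for z in(z0,z1)])/1e3
def cyl(cx,d,z0,z1): a=np.linspace(0,2*np.pi,24,endpoint=False);return np.vstack([np.c_[cx+d/2*np.cos(a),d/2*np.sin(a),0*a+z] for z in(z0,z1)])/1e3
def rod(x0,x1,d,n=24,zc=0,ph=0): a=np.linspace(0,2*np.pi,n,endpoint=False)+ph;return np.vstack([np.c_[0*a+x,d/2*np.cos(a),zc+d/2*np.sin(a)] for x in(x0,x1)])/1e3
P=dict(bowl=[box(-25,25,40,0,31),box(-28,28,46,26,31),box(-36,36,10,26,31)],
 float=[box(9,43,13,0,20,13.5),box(9,43,13,0,20,-13.5)],
 banjo=[cyl(0,26,0,14),box(11,33,14,0,14),rod(33,53,9,zc=7)],
 plunger=[rod(-24,-12,18),rod(-12,12,7),rod(12,28,21,6),rod(28,62,12),rod(62,65,9)])
def disc(cx,d): return cyl(cx,d,0,0)[:24,:2]
def rect(x0,x1,w): return np.array([[x0,-w/2],[x1,-w/2],[x1,w/2],[x0,w/2]])/1e3
C=dict(bowl=[rect(-32,32,54),rect(-42,42,24)],float=[rect(-18,30,54),rect(-30,0,32)],
 banjo=[disc(-20,42),rect(-20,20,28),rect(-20,40,22)],plunger=[disc(-38,32),rect(-38,53,24),rect(-15,15,34)])
def world(X,p): c,s=np.cos(p[3]),np.sin(p[3]);return X@np.array([[c,s,0],[-s,c,0],[0,0,1]])+p[:3]
def fill(cam,parts,p,o,sh):
    m=np.zeros(sh,np.uint8)
    for X in parts:
        h=cv2.convexHull(((cam.proj(world(X,p))-o+.5)*U*16).astype(np.int32)); cv2.fillConvexPoly(m,h,1,shift=4)
    return m
def part(cam,k,p,o,sh): return fill(cam,P[k],p,o,sh)
def cut(cam,k,p,o,sh):
    a=[fill(cam,[np.c_[X,0*X[:,0]+z] for X in C[k]],p,o,sh) for z in(0,.004)]; return a[0]&a[1]
def fit(views,fn,k,p0,z=None):
    # views: list of (cam,mask,(x0,y0,x1,y1))
    vs=[(c,cv2.resize(m[r[1]:r[3],r[0]:r[2]].astype(np.uint8),None,fx=U,fy=U,interpolation=0),np.array(r[:2])) for c,m,r in views]
    full=lambda v:np.array([v[0],v[1],z if z is not None else v[3],v[2]])
    def cost(v):
        t=0
        for c,m,o in vs:
            a=fn(c,k,full(v),o,m.shape);t-=(a&m).sum()/max(1,(a|m).sum())
        return t/len(vs)
    d=[.008,.008,.15]+([] if z is not None else[.008]);best=None
    x=np.array([p0[0],p0[1],p0[3]]+([] if z is not None else[p0[2]]))
    for f in(1,.4,.15):
        sx=np.vstack([x]+[x+f*np.eye(len(x))[i]*d[i] for i in range(len(x))])
        r=minimize(cost,x,method='Nelder-Mead',options=dict(initial_simplex=sx,xatol=1e-5,fatol=1e-5,maxiter=250));x=r.x
    return full(x),-r.fun
E
cat > run1.py <<'E'
from fit import *
cams=dict(top=Cam('top'),scene=Cam('scene'),w1=Cam('',np.load('w1.npz',allow_pickle=True)['c'].item()),w2=Cam('',np.load('w2.npz',allow_pickle=True)['c'].item()))
I={k:cv2.imread(f'pics/{f}.png') for k,f in dict(top='top0',scene='scene0',w1='w1',w2='w2').items()}
def seg(im,k):
    hsv=cv2.cvtColor(im,cv2.COLOR_BGR2HSV).astype(int);h,s,v=hsv.transpose(2,0,1)
    return {'cut':(h>15)&(h<35)&(s>120)&(v>110),'banjo':(h<18)&(s>90),'float':(s<60)&(v>188),
     'bowl':v<85}[k]
def roi(cam,p,r=.06):
    a=np.array([[p[0]+i*r,p[1]+j*r,p[2]] for i in(-1,1) for j in(-1,1)]);q=cam.proj(a);lo=np.clip(q.min(0),0,[640,480]).astype(int);hi=np.clip(q.max(0),0,[640,480]).astype(int);return (*lo,*hi)
g=dict(bowl=[.478,.076,.008,0],float=[.473,.191,.008,0],banjo=[.472,.328,.008,0],plunger=[.627,.198,.008,0])
for k,p in g.items():
    for vs in(['w2'],['top'],['w2','top','scene']):
        V=[(cams[v],seg(I[v],'cut'),roi(cams[v],p)) for v in vs]
        best=max((fit(V,cut,k,[*p[:3],a],.008 if len(vs)==1 else None) for a in ((0,np.pi) if k=='x' else [0,np.pi,1.57,-1.57])),key=lambda t:t[1]);print('cut',k,vs,best)
E
python3 run1.py
python3 - <<'E'
from h import *
im=cv2.imread('pics/w1.png')
for n,(x,y) in dict(floor=(290,200),bowlin=(335,275),bowlrim=(331,265),blk=(222,207),nut=(312,117),barrel=(330,106),knob=(279,132),rod=(294,126),shad=(330,285)).items():print(n,im[y,x],cv2.cvtColor(im[y:y+1,x:x+1],cv2.COLOR_BGR2HSV)[0,0])
E
```

```text
cut bowl ['w2'] (array([0.4811, 0.0762, 0.008 , 0.0895]), np.float64(0.9010032178686352))
cut bowl ['top'] (array([0.4789, 0.076 , 0.008 , 0.08  ]), np.float64(0.9572946359160405))
cut bowl ['w2', 'top', 'scene'] (array([0.48  , 0.0759, 0.0065, 0.0883]), np.float64(0.8326797133201248))
cut float ['w2'] (array([0.4733, 0.1918, 0.008 , 0.0417]), np.float64(0.9148485835232824))
cut float ['top'] (array([0.4712, 0.1911, 0.008 , 0.0212]), np.float64(0.9865961199294533))
cut float ['w2', 'top', 'scene'] (array([0.4716, 0.1916, 0.0053, 0.0271]), np.float64(0.8031921242771897))
cut banjo ['w2'] (array([ 0.478 ,  0.3276,  0.008 , -0.0869]), np.float64(0.9268899954730647))
cut banjo ['top'] (array([ 0.4758,  0.3271,  0.008 , -0.0834]), np.float64(0.9370814240394784))
cut banjo ['w2', 'top', 'scene'] (array([ 0.4772,  0.3277,  0.0071, -0.0828]), np.float64(0.8412940966949852))
cut plunger ['w2'] (array([0.6301, 0.1989, 0.008 , 0.1645]), np.float64(0.9400975457894464))
cut plunger ['top'] (array([0.6278, 0.1983, 0.008 , 0.1609]), np.float64(0.935966892400301))
cut plunger ['w2', 'top', 'scene'] (array([0.6294, 0.1987, 0.0066, 0.1658]), np.float64(0.8244170875038185))
floor [162 167 170] [ 19  12 170]
bowlin [50 48 52] [165  20  52]
bowlrim [88 88 92] [ 0 11 92]
blk [217 229 234] [ 21  19 234]
nut [223 223 227] [  0   4 227]
barrel [219 219 222] [  0   3 222]
knob [207 207 211] [  0   5 211]
rod [202 202 206] [  0   5 206]
shad [132 136 139] [ 17  13 139]
```

```bash
cat > run2.py <<'E'
from fit import *
exec(open('run1.py').read().split('g=dict')[0].split('import *')[1])
def seg2(im,k,v):
    hsv=cv2.cvtColor(im,cv2.COLOR_BGR2HSV).astype(int);h,s,V=hsv.transpose(2,0,1)
    if k=='banjo': return (h<18)&(s>90)
    if k=='bowl': m=(V<112)
    else: m=(V>185)&(s<60)
    m=m.astype(np.uint8)
    if k=='plunger':m|=(V<70).astype(np.uint8)
    if k!='float': m=cv2.morphologyEx(m,cv2.MORPH_CLOSE,np.ones((5,5)))
    return m
T=cams['top'];g={}
for k,u in dict(bowl=(479,299),float=(391,293),banjo=(484,222),plunger=(412,225)).items():
    g[k]=[*T.plane([u],.02)[0][:2],.013 if k=='plunger' else .004]
for k,p in g.items():
  for vs in(['w1'],['top'],['w1','top','scene']):
    V=[]
    for v in vs:
        r=roi(cams[v],p,.055 if k!='plunger' else .06);m=seg2(I[v],k,v)
        c=np.zeros_like(m,np.uint8);c[r[1]:r[3],r[0]:r[2]]=m[r[1]:r[3],r[0]:r[2]]
        n,l,st,_=cv2.connectedComponentsWithStats(c)
        o=np.argsort(-st[1:,4])[:2 if k=='float' else 1]+1
        V.append((cams[v],np.isin(l,o),r))
    R=[fit(V,part,k,[*p,a],p[2] if len(vs)==1 else None) for a in np.arange(8)*np.pi/4]
    b=max(R,key=lambda t:t[1]);print(k,vs,b[0],round(b[1],3))
    if vs==['w1']:
        for X in P[k]: cv2.polylines(I['o'] if 'o' in I else I.setdefault('o',I['w1'].copy()),[cv2.convexHull(cams['w1'].proj(world(X,b[0])).round().astype(np.int32))],True,(255,0,255))
cv2.imwrite('pics/o1.png',cv2.resize(I['o'][60:300,190:480],(798,660))[:600])
E
python3 run2.py
```

```text
bowl ['w1'] [ 0.4955 -0.2665  0.004  -1.1374] 0.816
bowl ['top'] [ 0.4882 -0.2623  0.004  -0.9986] 0.734
bowl ['w1', 'top', 'scene'] [ 0.4945 -0.2678  0.0025 -1.1161] 0.707
float ['w1'] [ 0.4948 -0.1286  0.004   0.9614] 0.604
float ['top'] [ 0.5265 -0.0907  0.004   3.9205] 0.445
float ['w1', 'top', 'scene'] [ 0.5259 -0.0871  0.0034  4.0509] 0.484
banjo ['w1'] [ 0.6397 -0.2835  0.004   5.1349] 0.804
banjo ['top'] [ 0.637  -0.2843  0.004   5.1519] 0.704
banjo ['w1', 'top', 'scene'] [ 0.6394 -0.2844  0.0029  5.1232] 0.766
plunger ['w1'] [ 0.6226 -0.1378  0.013   5.5849] 0.563
plunger ['top'] [ 0.6566 -0.1556  0.013  -0.0312] 0.109
plunger ['w1', 'top', 'scene'] [ 0.6231 -0.1389  0.0133 -0.6978] 0.294
```

View pics/o1.png

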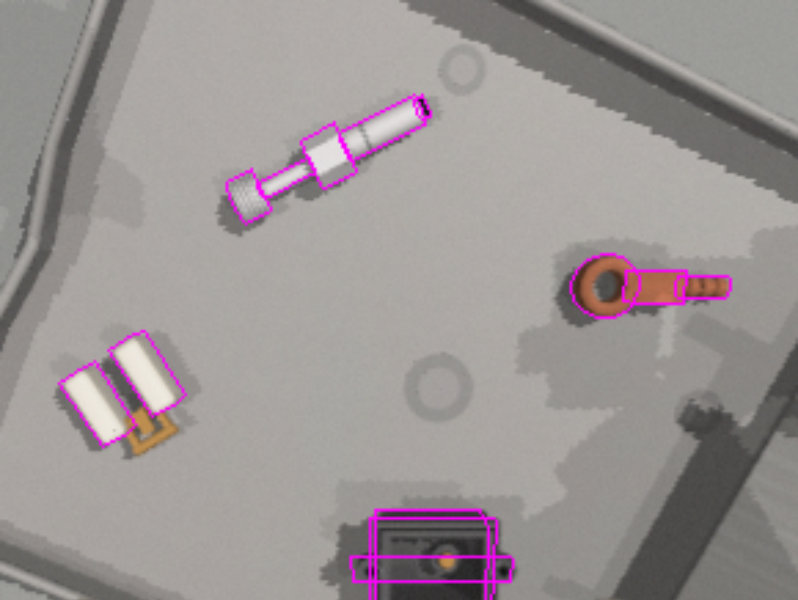

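The magenta fits lie on the parts well: float blocks, banjo, plunger and bowl ears all match. Bowl first.

```bash
python3 -m handwheel '[[0,-4.5,-1.8,0.158,0],[0,-4.5,-1.8,0.158,0],[0,-4.5,-1.8,0.158,0],[0,-4.5,-1.8,0.158,0],[0,-4.5,-1.8,0.158,0],[0,-4.5,-1.8,0.158,0],[0,-4.5,-1.8,0.158,0],[0,-4.5,-1.8,0.158,0],[0,-4.5,-1.8,0.158,0],[0,-4.5,-1.8,0.158,0]]' 20
python3 -m handwheel '[[0,0,0,0,0],[0,0,0,0,0]]' 20
python3 - <<'E'
from fit import *
from scipy.spatial.transform import Rotation as R
s=readout.read_state();y=R.from_rotvec(s['orientation']).as_matrix()[:,1];print(s['tool_pos'],np.arctan2(y[1],y[0]),s['q'])
E
```

```text
t: 3.88
tool_pos: [0.4946, -0.2653, 0.2664]
orientation: [1.684, 2.652, -0.0]
force: [0.5, 0.7, 0.1]
opening: 0.0933
gripper_force: 0.0
t: 4.12
tool_pos: [0.4952, -0.263, 0.2668]
orientation: [-1.693, -2.646, -0.0]
force: [-0.2, 1.0, 0.0]
opening: 0.0926
gripper_force: 0.0
[ 0.4952 -0.263   0.2668] 0.43265460624751306 [-0.5797  0.1342  1.7432  0.0002  1.2647 -1.0124]
```

```bash
python3 -m handwheel '[[0,-0.3,-3.5,0,0],[0,0,-3.2,0,0],[0,0,0,0,0],[0,0,0,0,0.6],[0,0,0,0,0.6],[0,0,0,0,0.6],[0,0,0,0,0.6],[0,0,0,0,0.6]]' 20
```

```text
t: 5.12
tool_pos: [0.496, -0.265, 0.1999]
orientation: [1.687, 2.65, -0.0]
force: [-0.9, -0.1, 0.7]
opening: 0.0476
gripper_force: 0.4
```

```bash
python3 -m handwheel '[[0,0,0,0,0.8],[0,0,0,0,0.8],[0,0,0,0,0.8],[0,0,2,0,0.8],[0,0,4,0,0.8],[0,0,0,0,0.8]]' 20
```

```text
t: 5.88
tool_pos: [0.4976, -0.2659, 0.2648]
orientation: [1.683, 2.644, -0.0]
force: [0.2, -0.7, -1.0]
opening: 0.0453
gripper_force: 20.0
```

```bash
python3 -m handwheel '[[-0.2,4.2,0,0.153,0.8],[-0.2,4.3,0,0.153,0.8],[-0.2,4.3,0,0.153,0.8],[-0.2,4.3,0,0.153,0.8],[-0.2,4.3,0,0.153,0.8],[-0.2,4.3,0,0.153,0.8],[-0.2,4.3,0,0.153,0.8],[-0.2,4.2,0,0.153,0.8],[0,0,0,0,0.8],[0,0,0,0,0.8]]' 20
cat > st.py <<'E'
from fit import *
from scipy.spatial.transform import Rotation as R
s=readout.read_state();y=R.from_rotvec(s['orientation']).as_matrix()[:,1];print(s['t'],s['tool_pos'],'psi',np.arctan2(y[1],y[0]))
E
python3 st.py;python3 st.py
```

```text
t: 7.12
tool_pos: [0.4798, 0.0769, 0.2596]
orientation: [0.14, -3.138, 0.001]
force: [-0.0, -0.2, -2.0]
opening: 0.046
gripper_force: 20.0
7.125 [0.4798 0.0769 0.2596] psi 1.6602336274004614
7.125 [0.4798 0.0769 0.2596] psi 1.6602336274004614
```

```bash
python3 -m handwheel '[[0,0,-3,0,0.8],[0,0,-1.8,0,0.8],[0,0,-0.6,0,0.8],[0,0,-0.1,0,0.8],[0,0,0,0,0.8],[0,0,0,0,0.6],[0,0,0,0,0.4],[0,0,0,0,0.2],[0,0,0,0,0.1],[0,0,0,0,0.1]]' 20
```

```text
t: 8.38
tool_pos: [0.4799, 0.0771, 0.2048]
orientation: [-0.142, 3.138, -0.0]
force: [-0.1, -0.5, 0.2]
opening: 0.0804
gripper_force: 0.0
```

```bash
python3 -m handwheel '[[0,0,3,0,0.1],[0,0,4,0,0],[0.2,-1.8,0,-0.175,0],[0.3,-1.8,0,-0.175,0],[0.3,-1.8,0,-0.175,0],[0.3,-1.8,0,-0.175,0],[0.3,-1.8,0,-0.175,0],[0.3,-1.8,0,-0.175,0],[0.3,-1.8,0,-0.175,0],[0.3,-1.8,0,-0.175,0]]' 8
python3 -m handwheel '[[0.3,-1.8,0,-0.175,0],[0.3,-1.8,0,-0.175,0],[0.1,-0.4,0,-0.175,0],[0,0,0,-0.175,0],[0,0,0,-0.17,0],[0,0,0,0,0],[0,0,0,0,0]]' 8
python3 st.py
```

```text
t: 9.62
tool_pos: [0.503, -0.0675, 0.2747]
orientation: [-1.921, -2.486, 0.0]
force: [0.5, 0.2, -0.3]
opening: 0.0927
gripper_force: 0.0
t: 10.5
tool_pos: [0.5099, -0.1069, 0.2747]
orientation: [-2.782, -1.459, 0.0]
force: [0.1, 1.5, 0.5]
opening: 0.093
gripper_force: 0.0
10.5 [ 0.5099 -0.1069  0.2747] psi -0.6051302532843085
```

```bash
python3 -m handwheel '[[0,0,0,-0.005,0.3],[0,0,-3,0,0.3],[0,0,-3,0,0.3],[0,0,-1.8,0,0.3],[0,0,0,0,0.3],[0,0,0,0,0.8],[0,0,0,0,0.8],[0,0,0,0,0.8],[0,0,0,0,0.8],[0,0,0,0,0.8]]' 6
python3 st.py
```

```text
t: 11.75
tool_pos: [0.5104, -0.1071, 0.1977]
orientation: [2.788, 1.446, 0.002]
force: [-0.8, 0.4, 6.5]
opening: 0.0402
gripper_force: 6.0
11.75 [ 0.5104 -0.1071  0.1977] psi -0.6139156554781929
```

```bash
python3 -m handwheel '[[0,0,3,0,0.8],[0,0,4,0,0.8],[0,0,0,0,0.8]]' 6
python3 - <<'E'
from h import *
cv2.imwrite('pics/w3.png',read_camera('wrist')[:,:,::-1])
E
```

```text
t: 12.12
tool_pos: [0.5115, -0.1074, 0.2706]
orientation: [2.785, 1.444, 0.008]
force: [-0.2, 0.4, -0.7]
opening: 0.0395
gripper_force: 6.0
```

View pics/w3.png

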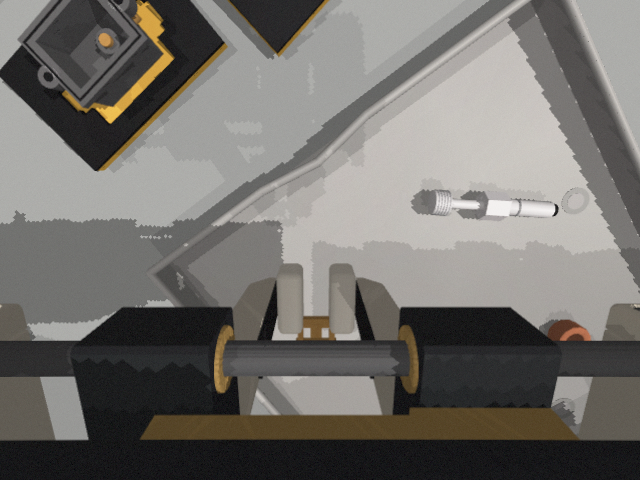

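The float is held straight between the pads, and the bowl sits in its tile. Carry the float over.

```bash
python3 -m handwheel '[[-0.4,4.3,0,-0.132,0.8],[-0.4,4.3,0,-0.132,0.8],[-0.5,4.3,0,-0.132,0.8],[-0.5,4.3,0,-0.132,0.8],[-0.5,4.3,0,-0.132,0.8],[-0.5,4.3,0,-0.132,0.8],[-0.4,4.1,0,-0.132,0.8],[0,0,0,0,0.8],[0,0,0,0,0.8]]' 6
python3 st.py
```

```text
t: 13.3
tool_pos: [0.4775, 0.1917, 0.2655]
orientation: [3.14, 0.055, -0.003]
force: [0.2, 0.6, -1.3]
opening: 0.0401
gripper_force: 6.0
13.3 [0.4775 0.1917 0.2655] psi -1.5356908317874565
```

```bash
python3 -m handwheel '[[0.1,0,-3,0,0.8],[0,0,-2.4,0,0.8],[0,0,-0.8,0,0.8],[0,0,-0.2,0,0.8],[0,0,0,0,0.8]]' 6
```

```text
t: 13.92
tool_pos: [0.4795, 0.1919, 0.2036]
orientation: [-3.141, -0.051, -0.002]
force: [1.3, 0.1, -0.4]
opening: 0.0398
gripper_force: 6.0
```

```bash
python3 -m handwheel '[[0,0,-0.1,0,0.8],[0,0,0,0,0.8]]' 6; python3 -m handwheel '[[0,0,0,0,0.5],[0,0,0,0,0.35],[0,0,0,0,0.3],[0,0,0,0,0.3]]' 6
```

```text
t: 14.18
tool_pos: [0.4792, 0.1922, 0.2023]
orientation: [-3.141, -0.052, -0.001]
force: [-0.0, -0.1, -0.7]
opening: 0.0399
gripper_force: 6.0
t: 14.68
tool_pos: [0.4789, 0.1921, 0.2017]
orientation: [3.141, 0.052, -0.0]
force: [0.4, 0.6, 0.2]
opening: 0.0644
gripper_force: 0.0
```

```bash
python3 -m handwheel '[[0,0,3,0,0.3],[0,0,4,0,0.3],[1.7,-4.97,0,-0.148,0.3],[1.7,-4.97,0,-0.148,0.3],[1.7,-4.97,0,-0.148,0.3],[1.7,-4.97,0,-0.148,0.3],[1.7,-4.97,0,-0.148,0.3],[1.7,-4.97,0,-0.148,0.3],[1.7,-4.97,0,-0.148,0.3],[1.7,-4.97,0,-0.149,0.3]]' 10
python3 -m handwheel '[[1.7,-4.97,0,0,0.3],[1.7,-4.97,0,0,0.3],[0,0,0,0,0.3],[0,0,0,0,0.3]]' 10
python3 st.py
```

```text
t: 15.92
tool_pos: [0.6153, -0.2073, 0.2716]
orientation: [-2.63, 1.718, -0.0]
force: [0.6, -0.2, 0.1]
opening: 0.065
gripper_force: 0.0
t: 16.42
tool_pos: [0.6487, -0.3047, 0.271]
orientation: [-2.634, 1.712, 0.002]
force: [0.3, -0.7, -0.3]
opening: 0.0651
gripper_force: 0.0
16.425 [ 0.6487 -0.3047  0.271 ] psi -2.723488319661257
```

Down to 0.1965 (−7.45).

```bash
python3 -m handwheel '[[0.1,0,-3,0,0.3],[0,0,-3,0,0.3],[0,0,-1.5,0,0.3],[0,0,0,0,0.5],[0,0,0,0,1],[0,0,0,0,1],[0,0,0,0,1],[0,0,0,0,1],[0,0,0,0,1],[0,0,0,0,1]]' 15
python3 st.py
```

```text
t: 17.68
tool_pos: [0.65, -0.305, 0.1969]
orientation: [2.634, -1.712, 0.0]
force: [-0.3, -0.2, 1.6]
opening: 0.0138
gripper_force: 15.0
17.675 [ 0.65   -0.305   0.1969] psi -2.7231037835560814
```

```bash
python3 -m handwheel '[[0,0,3,0,1],[0,0,4,0,1],[-1.4,5.2,0,0.107,1],[-1.4,5.2,0,0.107,1],[-1.4,5.2,0,0.107,1],[-1.4,5.2,0,0.107,1],[-1.4,5.2,0,0.107,1],[-1.4,5.2,0,0.107,1],[-1.4,5.2,0,0.107,1],[-1.4,5.2,0,0.107,1]]' 15
python3 -m handwheel '[[-1.4,5.2,0,0.107,1],[-1.4,5.2,0,0.107,1],[-1.4,5.2,0,0,1],[-1.4,5.6,0,0,1],[0,0,0,0,1],[0,0,0,0,1]]' 15
python3 st.py
```

```text
t: 18.92
tool_pos: [0.5372, 0.1127, 0.2668]
orientation: [-3.108, 0.458, -0.0]
force: [1.1, -1.0, -1.1]
opening: 0.0142
gripper_force: 15.0
t: 19.68
tool_pos: [0.4818, 0.3229, 0.2664]
orientation: [3.138, -0.127, -0.0]
force: [0.6, 0.3, -1.5]
opening: 0.0138
gripper_force: 15.0
19.675 [0.4818 0.3229 0.2664] psi -1.6519769671507276
```

```bash
python3 -m handwheel '[[0,0.4,-3,0,1],[0,0,-2.4,0,1],[0,0,-0.8,0,1],[0,0,-0.3,0,1],[0,0,0,0,1],[0,0,0,0,1]]' 15
python3 -m handwheel '[[0,0,0,0,0.8],[0,0,0,0,0.6],[0,0,0,0,0.4],[0,0,0,0,0.3],[0,0,0,0,0.3]]' 15
python3 st.py
```

```text
t: 20.42
tool_pos: [0.4825, 0.3272, 0.2029]
orientation: [-3.138, 0.129, -0.002]
force: [1.0, 0.1, -1.1]
opening: 0.014
gripper_force: 15.0
t: 21.05
tool_pos: [0.4819, 0.3271, 0.2017]
orientation: [3.139, -0.129, -0.0]
force: [-0.3, -0.1, 1.3]
opening: 0.0542
gripper_force: 0.0
21.05 [0.4819 0.3271 0.2017] psi -1.6529612245351208
```

```bash
python3 -m handwheel '[[0,0,3,0,0.3],[0,0,4,0,0.3],[1.73,-5.3,0,-0.103,0.3],[1.73,-5.3,0,-0.103,0.3],[1.73,-5.3,0,-0.103,0.3],[1.73,-5.3,0,-0.103,0.3],[1.73,-5.3,0,-0.103,0.3],[1.73,-5.3,0,-0.103,0.3],[1.73,-5.3,0,0,0.3],[1.73,-5.3,0,0,0.3]]' 10
python3 -m handwheel '[[1.8,-5.3,0,0,0.3],[0,0,0,0,0.3],[0,0,0,0,0.3]]' 10
python3 st.py
```

```text
t: 22.3
tool_pos: [0.6207, -0.0987, 0.2718]
orientation: [-2.951, 1.078, -0.0]
force: [0.7, 0.3, 0.4]
opening: 0.0651
gripper_force: 0.0
t: 22.68
tool_pos: [0.6381, -0.1498, 0.2713]
orientation: [-2.95, 1.078, 0.002]
force: [0.2, 0.5, -0.5]
opening: 0.0652
gripper_force: 0.0
22.675 [ 0.6381 -0.1498  0.2713] psi -2.27168445488915
```

```bash
python3 -m handwheel '[[0,-0.1,-3,0,0.3],[0,0,-3,0,0.3],[0,0,-1.6,0,0.3],[0,0,0,0,0.5],[0,0,0,0,1],[0,0,0,0,1],[0,0,0,0,1],[0,0,0,0,1],[0,0,0,0,1],[0,0,0,0,1]]' 12
python3 st.py
```

```text
t: 23.92
tool_pos: [0.6385, -0.1511, 0.1962]
orientation: [2.951, -1.078, 0.001]
force: [-1.2, -1.1, 4.8]
opening: 0.0197
gripper_force: 12.0
23.925 [ 0.6385 -0.1511  0.1962] psi -2.271035545917149
```

```bash
python3 -m handwheel '[[0,0,2,0,1],[0,0,3,0,1],[0,0,2,0,1],[0,0,0,0,1],[0,0,0,0,1]]' 12
python3 - <<'E'
from h import *
a=read_camera('wrist')[:,:,::-1];b=read_camera('scene')[:,:,::-1]
im=np.hstack([cv2.resize(a,(440,330)),cv2.resize(b[110:340,130:380],(359,330),interpolation=cv2.INTER_CUBIC)])
cv2.imwrite('pics/w4.png',im)
E
```

```text
t: 24.55
tool_pos: [0.638, -0.1508, 0.2649]
orientation: [2.951, -1.078, -0.002]
force: [-0.7, -0.8, -1.4]
opening: 0.0198
gripper_force: 12.0
```

View pics/w4.png

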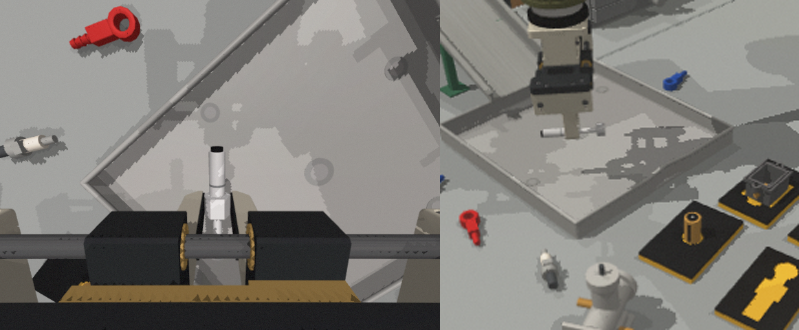

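Plunger held level. Carry it over, raised a bit for clearance over the slide.

```bash
python3 -m handwheel '[[0,0,3,0,1],[-0.1,5,0,0.123,1],[-0.1,5,0,0.123,1],[-0.1,5,0,0.123,1],[-0.1,5,0,0.123,1],[-0.1,5,0,0.123,1],[-0.1,5,0,0.123,1],[-0.1,5,0,0.126,1],[0,0,0,0,1],[0,0,0,0,1]]' 12
python3 st.py
```

```text
t: 25.9
tool_pos: [0.631, 0.1989, 0.2945]
orientation: [3.13, 0.256, -0.003]
force: [-0.7, -0.0, -0.8]
opening: 0.0198
gripper_force: 12.0
25.9 [0.631  0.1989 0.2945] psi -1.4073896051989148
```

```bash
python3 -m handwheel '[[0,0,-4,0,1],[0,0,-3,0,1],[0,0,-1.8,0,1],[0,0,-0.4,0,1],[0,0,-0.2,0,1],[0,0,0,0,1],[0,0,0,0,1]]' 12
python3 st.py
```

```text
t: 26.78
tool_pos: [0.6318, 0.1992, 0.2029]
orientation: [-3.131, -0.257, -0.003]
force: [0.5, 0.2, -0.3]
opening: 0.02
gripper_force: 12.0
26.775 [0.6318 0.1992 0.2029] psi -1.4069002590385309
```

```bash
python3 -m handwheel '[[-0.1,0,-0.2,0,1],[0,0,0,0,1],[0,0,0,0,1]]' 12
python3 -m handwheel '[[0,0,0,0,0.8],[0,0,0,0,0.7],[0,0,0,0,0.5],[0,0,0,0,0.3],[0,0,0,0,0.3]]' 12
```

```text
t: 27.15
tool_pos: [0.6306, 0.1993, 0.2002]
orientation: [-3.131, -0.257, -0.002]
force: [0.3, -0.0, 2.5]
opening: 0.0199
gripper_force: 12.0
t: 27.78
tool_pos: [0.6303, 0.199, 0.1995]
orientation: [3.131, 0.257, -0.001]
force: [-0.1, -0.5, 0.0]
opening: 0.0532
gripper_force: 0.0
```

```bash
python3 -m handwheel '[[0,0,4,0,0.2],[0,0,5,0,0],[0,0,5,0,0],[-2.5,0,5,0,0],[-3,0,5,0,0],[-4,0,1,0,0],[-4,0,0,0,0],[-2,0,0,0,0],[0,0,0,0,0],[0,0,0,0,0]]'
python3 - <<'E'
from h import *
c=get_calibration('wrist');a=read_camera('wrist')[:,:,::-1]
np.savez('w5.npz',c=np.array(c,dtype=object));cv2.imwrite('pics/w5.png',a);cv2.imwrite('pics/top5.png',read_camera('top')[:,:,::-1])
E
```

```text
t: 29.02
tool_pos: [0.4758, 0.199, 0.4498]
orientation: [3.131, 0.257, 0.001]
force: [-0.2, -0.3, 0.1]
opening: 0.0928
gripper_force: 0.0
```

View pics/w5.png

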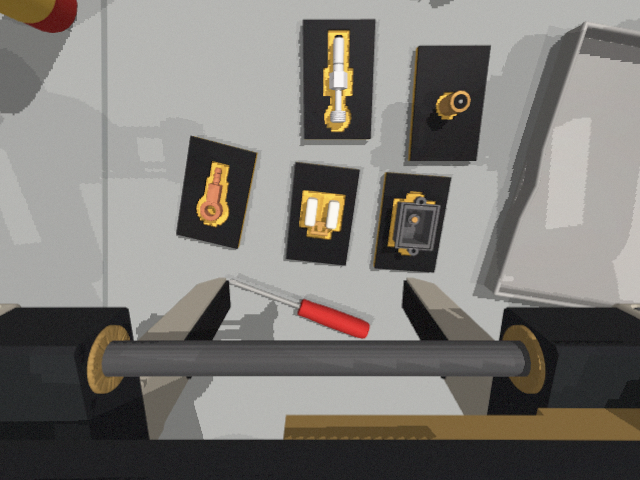

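All four parts sit in their cut-outs: bowl (415,222), float (321,212), banjo (213,193) and plunger (338,75). The slide is upright. I'll check exactness with an overlay.

Run:
```python
from fit import *
c=Cam('',np.load('w5.npz',allow_pickle=True)['c'].item());im=cv2.imread('pics/w5.png')
Z=4;o=np.array([175,10])
big=cv2.resize(im[10:280,175:475],None,fx=Z,fy=Z,interpolation=cv2.INTER_CUBIC)
t=dict(bowl=[.4811,.0762,.008,.0895],float=[.4733,.1918,.008,.035],banjo=[.478,.3276,.008,-.0869],plunger=[.6301,.1989,.008,.1645])
tiles=[]
for k,p in t.items():
    p=np.array(p)
    for X in C[k]:cv2.polylines(big,[((c.proj(world(np.c_[X,0*X[:,0]+.004],p))-o+.5)*Z).round().astype(np.int32)],True,(0,255,0))
    q=p.copy()
    if k!='bowl': q[:2]-=.02*np.array([np.cos(p[3]),np.sin(p[3])])
    if k=='plunger':q[2]+=.009
    for X in P[k]:cv2.polylines(big,[cv2.convexHull(((c.proj(world(X,q))-o+.5)*Z).round().astype(np.int32))],True,(255,0,255))
    u=((c.proj([p[:3]])[0]-o)*Z).astype(int);u=np.clip(u,[150,200],[big.shape[1]-150,big.shape[0]-150])
    tiles.append(cv2.resize(big[max(0,u[1]-200):u[1]+150,u[0]-150:u[0]+150][:350],(300,300)) if k!='plunger' else cv2.resize(big[10:500,u[0]-210:u[0]+210],(300,300)))
cv2.imwrite('pics/o5.png',np.vstack([np.hstack(tiles[:2]),np.hstack(tiles[2:])]))
```

```text
(no output)
```

View pics/o5.png

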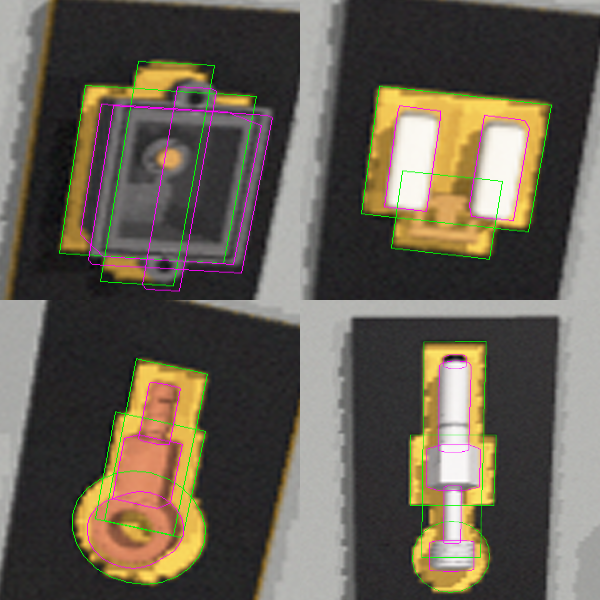

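Float, banjo and plunger match their ideal outlines to about 1–2 mm. I'll look more closely at the bowl for flatness.

Run:
```python
from fit import *
a=cv2.imread('pics/w5.png')[175:275,370:470];b=read_camera('scene')[220:280,320:400,::-1]
cv2.imwrite('pics/z6.png',np.hstack([cv2.resize(a,(450,450),interpolation=cv2.INTER_CUBIC),cv2.resize(b,(350,262),interpolation=cv2.INTER_CUBIC).copy() if 0 else cv2.copyMakeBorder(cv2.resize(b,(350,262),interpolation=cv2.INTER_CUBIC),0,188,0,0,0)]))
```

```text
(no output)
```

View pics/z6.png

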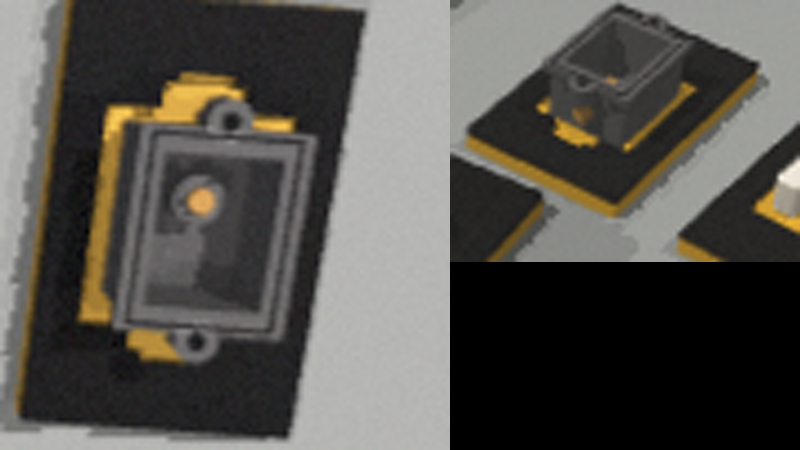

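Run:
```python
from fit import *
c=Cam('',np.load('w5.npz',allow_pickle=True)['c'].item())
h=c.plane([[420.6,200.7],[413.1,250.7]],.039);d=h[0]-h[1];print(h,h.mean(0),np.linalg.norm(d),np.arctan2(d[1],d[0]))
f=c.plane((np.array([[142,128],[320,136],[283,338],[117,328]])/4.5+[369.5,174.5]),.039);print(f.mean(0),[np.linalg.norm(f[i]-f[i-1]) for i in range(4)])
```

```text
[[0.5149 0.0804 0.039 ]
 [0.4538 0.0744 0.039 ]] [0.4843 0.0774 0.039 ] 0.061375209225078116 0.0971179497414069
[0.484  0.0766 0.039 ] [np.float64(0.05448149536973964), np.float64(0.04674836856343179), np.float64(0.05528436796679993), np.float64(0.0453053738202376)]
```

```bash
python3 -c "
from plant import job
print(job.close_job())"
```

```text
the job is handed in; nothing more can be done
None
```

The bowl, float, banjo and plunger lie flat and released in their matching tiles, the slide was left standing, and the job was handed in after about 29 s; the last pictures put the bowl about 3 mm along x from its ideal spot (measuring error about 2 mm) and the other three within about 2 mm.

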